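# Return four reagent containers to their bench trays

## Task

Tidy the lab bench: put each of the four closed containers into the low rimmed tray of its own shape and size - the wide jar in the large round tray, the slim jar in the small round tray, the square bottle in the square tray and the slide box in the oblong tray. Each must end standing upright and flat on the floor of its tray, inside the rim, and none may be tipped over on the way. Leave the amber flask and the white mortar standing where they are.

Things in the scene. Friction and masses are not known exactly. Their poses are not given: they have to be found in the camera images.
- wide_jar: the wider of two upright round white plastic jars with flat red screw lids: 60 mm diameter (lid 56 mm), 85 mm tall, lid is the top 18 mm, about 0.2 kg; loose; origin at the centre of its underside, z up
- slim_jar: the narrower of the two upright round jars, white with a flat red lid: 40 mm diameter (lid 36 mm), 85 mm tall, about 0.09 kg; loose; origin at the centre of its underside, z up
- square_bottle: upright white plastic bottle of square section: body 50 x 50 mm and 70 mm tall, above it a round red cap of 36 mm diameter, 95 mm tall in all, about 0.18 kg; loose; origin at the centre of its underside, z up, x and y square to its sides
- slide_box: oblong microscope-slide box, white with a red lid, the top 15 mm (the lid stays shut), 100 mm long (its x), 48 mm wide (its y), 55 mm tall, about 0.16 kg; loose; origin at the centre of its underside, z up
- wide_round_tray: the larger of two round bench trays, for the wide jar: 80 mm inside, 90 mm outside diameter, aluminium rim round a dark rubber floor, fixed to the bench, rim 12 mm high and 5 mm thick, inner floor 4 mm above the bench; origin at the centre of its underside (bench level), z up
- small_round_tray: the smaller round bench tray, for the slim jar: 58 mm inside, 68 mm outside diameter, aluminium rim round a dark rubber floor, fixed to the bench, rim 12 mm high and 5 mm thick, inner floor 4 mm above the bench; origin at the centre of its underside (bench level), z up
- square_tray: square bench tray, for the square bottle: 70 x 70 mm inside, 80 x 80 mm outside, aluminium rim round a dark rubber floor, fixed to the bench, rim 12 mm high and 5 mm thick, inner floor 4 mm above the bench; origin at the centre of its underside (bench level), z up, x and y square to its sides
- oblong_tray: oblong bench tray, for the slide box: 120 x 68 mm inside, 130 x 78 mm outside, long side along its x, aluminium rim round a dark rubber floor, fixed to the bench, rim 12 mm high and 5 mm thick, inner floor 4 mm above the bench; origin at the centre of its underside (bench level), z up
- flask: bystander, not to be moved: amber glass conical flask with a cork, 74 mm across the base, narrowing to a 26 mm neck, 106 mm tall; loose, stands upright; origin at the centre of its underside
- mortar: bystander, not to be moved: open white ceramic mortar, 84 mm across the rim and 50 mm tall, with its pestle fixed leaning in it, knob 86 mm above the bench and 30 mm off centre; loose, stands upright; origin at the centre of its underside
Things that resemble listed ones, but are neither listed nor needed, are in the scene too. What is shaped like the slide_box but purple or yellow is not meant.

How it is judged:
At the end, for the whole second after the job is handed in: Each container is released and at rest in its own tray: its underside within 16 mm of the tray's centre and on the inner floor (under 7.5 mm above the bench), upright within 0.08 rad. Flask and mortar stand upright within 30 mm of where they began (horizontal distance between wide_jar and wide_round_tray below 0.016 m and z of wide_jar in the frame of wide_round_tray below 0.0075 m and angle between each of wide_jar, slim_jar, square_bottle, slide_box's own z axis and vertical below 0.08 rad and linear speed of each of wide_jar, slim_jar, square_bottle, slide_box below 0.02 m/s and angular speed of each of wide_jar, slim_jar, square_bottle, slide_box below 0.2 rad/s and horizontal distance between slim_jar and small_round_tray below 0.016 m and z of slim_jar in the frame of small_round_tray below 0.0075 m and horizontal distance between square_bottle and square_tray below 0.016 m and z of square_bottle in the frame of square_tray below 0.0075 m and horizontal distance between slide_box and oblong_tray below 0.016 m and z of slide_box in the frame of oblong_tray below 0.0075 m and distance of each of flask, mortar from where it was at the start of the episode below 0.03 m and angle between each of flask, mortar's own z axis and vertical below 0.15 rad); the robot touches nothing.
It fails at once if a container is tipped more than 45 degrees (angle between any of wide_jar, slim_jar, square_bottle, slide_box's own z axis and vertical above 0.785 rad).
It fails at once if the flask is shifted more than 30 mm or tipped (distance of flask from where it was at the start of the episode above 0.03 m or angle between flask's own z axis and vertical above 0.5 rad).
It fails at once if the mortar is shifted more than 30 mm or tipped (distance of mortar from where it was at the start of the episode above 0.03 m or angle between mortar's own z axis and vertical above 0.5 rad).
It also fails if it takes over 99 s, if anything falls off the work surface, if the arm or the gripper's body presses on something with over 40 N, if the wrist force passes 120 N, or if a joint passes its speed limit or range.

## Robot

A 6-joint arm with a two-finger parallel gripper is mounted at the origin on the work surface. World frame = base frame: x ahead of the robot, y to its left, z up, the work surface at z = 0. Lengths are in m, angles in rad, forces in N, time in s.
With the tool pointing down it reaches from about 0.35 to 0.975 m from the base axis. Payload 4.9 kg.
Tool frame: the origin (TCP) lies at the very end of the fingers, on their centre line; the grasp point (between the pads) lies 19 mm behind it; z points along the fingers, y is the line along which they close (so a half turn about z gives the same grasp; the last joint's range is limited). The gripper opens to 85 mm and grips with 20 to 120 N. Pads are 22 mm wide; open, the fingers measure 114 mm over their backs; the gripper's body (76 mm by 85 mm) begins 54 mm behind the grasp point. The pads swing forward as they close: fully open they stand 13 mm farther back than shut.
Start: joints at [-1.426, 0.053, 1.613, -0, 1.476, -0.119], TCP at [0.163, -0.603, 0.231] pointing down, gripper open.
Joint ranges: [-3.01, 3.01], [-1.01, 2.22], [0.06, 2.58], [-1.02, 4.17], [0.09, 2.62], [-3.14, 3.14]. Speed limits (rad/s): [2.57, 2.57, 3.14, 3.14, 3.14, 3.14].

## Interface

Orientations are given as a rotation vector (axis times angle).
In Python, from station import ctrl gives the robot as it stands.
- The arm moves only by the tool jog_arm, never from a script. Its argument "plan" is a list of rows, each a list of 7 numbers: the shift along the tool's x, y, z in units of 0.02 m (1.0 is 0.02 m), then the turn, a rotation vector about the tool's x, y, z in units of 45 degrees (1.0 is 45 degrees), then the opening, from -1 (shut) to 1 (fully open). A call has 1 to 8 rows; each row shifts and turns the commanded pose from where the row before left it, along the tool's axes as they then stand; what a row does not reach is not made up. A row lasts 1/10 s, in which the tool goes at most 50 mm and 8.59 degrees, less where a joint would pass 70% of its speed; a pose out of reach is approached as far as the arm can. A call with a number of a shift or a turn outside -1 to 1 is refused whole. A call with a gripper value outside its range is refused whole. The fingers move at their own pace and stop on an object; "grip_force" is the grip in N (left out, the last holds). Time passes only in rows, so rows that do not move let the fingers close. It gives the time, the measured TCP pose, the force, the opening and the grip force at its end, in the units of the state.
- ctrl.get_obs(): the state, without advancing time (a new reading comes with each control period).
- ctrl.get_image(name): name is "scene" or "side" or "wrist"; returns (picture, depth): 480x640x3 uint8, red, green, blue; 480x640 float32, m along the optical axis (not along the pixel's ray), 0 where there is no reading.
- ctrl.camera_info(name): a dict with "camera_matrix" (3x3 intrinsics, pixels), "k1" (the pictures are not rectified: a ray, as slopes to the right and down, at radius r is drawn at 1 + k1 r^2 times it, then the intrinsics apply), "rvec" (rotation vector, rad) and "tvec" (3), from world to camera coordinates, as OpenCV has them; the wrist camera has in their place "T_tool_cam" (4x4, takes a point from camera to tool coordinates, whose origin is the TCP and whose axes are the flange's). Camera axes: x right, y down, z forward; pixel columns grow to the right and rows downward; lengths in m; the calibration is good to about 2 mm. A picture is of the moment at which its call begins: read the wrist's pose just before it. camera_info takes no time and is no camera call.
- ctrl.finish_job(): hands the job in; it is judged then, once.
The state is a dict: "t": time; "q": joint angles; "dq": joint speeds; "effort": joint torques, N m; "tool_pos": TCP position; "tool_rot": TCP orientation; "contact_force": force on the tool from outside, world axes, zero at the start; "wrist_torque": the same for the moment, N m; "opening": finger opening in m; "grip_force": force on a finger pad.
Only numpy, scipy, OpenCV 4.12 (cv2) and the standard library are available. Lean on these libraries where they do the work, as an engineer would, in place of code of your own. Each camera call takes 0.05 s, during which the arm holds its last target. There are 200 camera calls.

## Working session

There is one attempt and no reset: what is moved stays moved. The work goes in short steps, Python scripts to look and compute and a tool call to move; the robot and the scene stay as the last step left them, time stands still between calls to the robot, and variables do not carry over. Pictures are saved under pics/ and viewed, at most 14 in all, crops included, and the job is handed in when it is done.

Besides the shell and the picture viewer there is one more tool, called after ">>>" as a command line: name --pt "numbers of a row" for each row, then --argument value for the rest. jog_arm: Moves the arm, as the interface text tells. Shifts and turns lie within -1 to 1; 1 stands for 0.02 m of shift or 45 degrees of turn. Its arguments: {"type":"object","properties":{"plan":{"type":"array"},"grip_force":{"type":"number"}},"required":["plan"]}

```bash
ls; mkdir -p pics
python3 - <<'E'
from station import ctrl
import cv2,numpy as np
o=ctrl.get_obs();print(o)
for n in ("scene","side"):
    im,d=ctrl.get_image(n);cv2.imwrite(f"pics/{n}0.png",im[:,:,::-1]);np.savez(f"{n}0.npz",im=im,d=d);print(n,ctrl.camera_info(n))
print(ctrl.camera_info("wrist"))
E
```

```text
pics
{'t': 0.0, 'q': array([-1.42598997e+00,  5.33099726e-02,  1.61427873e+00, -4.67702664e-06,
        1.47596764e+00, -1.18972484e-01]), 'dq': array([ 0.00101387, -0.00011299, -0.00081934, -0.00036458,  0.00104205,
       -0.00193935]), 'effort': array([-2.82698975e-04, -3.93686557e+01, -3.70173132e+01, -7.98338419e-05,
        6.98415228e-03, -9.40680962e-06]), 'tool_pos': array([ 0.16288407, -0.6027728 ,  0.23010119]), 'tool_rot': array([-3.11236201e+00, -4.12885134e-01,  4.71249116e-05]), 'contact_force': array([ 1.02672209e+00, -6.51824575e-01, -8.40770126e-04]), 'wrist_torque': array([-0.00254129,  0.01921068, -0.00685747]), 'grip_force': 0.0, 'opening': 0.08528286230397755}
scene {'camera_matrix': array([[474.76588248,   0.        , 326.05287546],
       [  0.        , 474.76588248, 240.55663123],
       [  0.        ,   0.        ,   1.        ]]), 'k1': -0.028466417493477975, 'rvec': array([ 0.66547957,  2.50721423, -1.34977822]), 'tvec': array([ 0.38673692, -0.09073792,  1.47946043])}
side {'camera_matrix': array([[614.06268109,   0.        , 317.07089748],
       [  0.        , 614.06268109, 244.77130876],
       [  0.        ,   0.        ,   1.        ]]), 'k1': -0.19865116650892944, 'rvec': array([ 0.08233479, -2.6953576 ,  1.55719507]), 'tvec': array([0.42780206, 0.04455247, 1.25487787])}
{'camera_matrix': array([[358.76391931,   0.        , 319.59416204],
       [  0.        , 358.76391931, 240.94904013],
       [  0.        ,   0.        ,   1.        ]]), 'k1': -0.058324342711913335, 'T_tool_cam': array([[ 5.77376598e-04, -9.60119985e-01, -2.79587699e-01,
         7.13518807e-02],
       [ 9.99999833e-01,  5.43986580e-04,  1.97019091e-04,
         1.35730553e-03],
       [-3.70700106e-05, -2.79587766e-01,  9.60120138e-01,
        -1.43150822e-01],
       [ 0.00000000e+00,  0.00000000e+00,  0.00000000e+00,
         1.00000000e+00]])}
```

View pics/scene0.png

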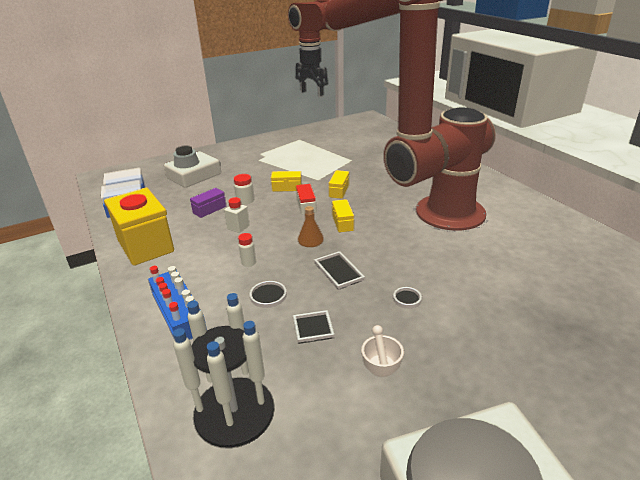

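View pics/side0.png

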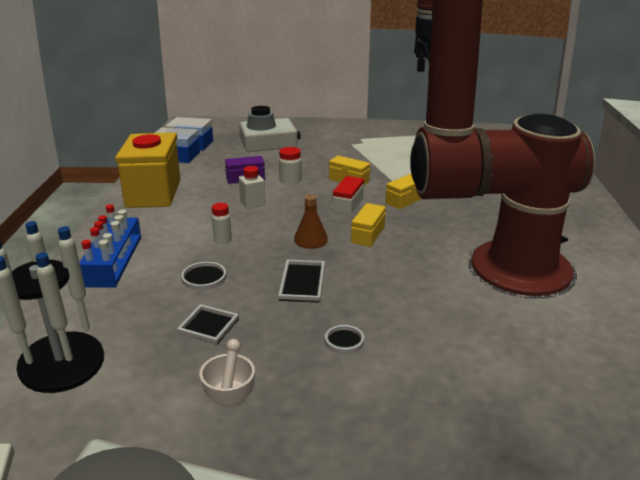

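The scene view shows:
- **Containers:** wide jar (243,187), square bottle (236,213), slim jar (247,249), red-lid slide box (306,195).
- **Trays:** large round (268,293), oblong (339,269), square (314,327), small round (407,297).
- **Bystanders:** flask (310,230), mortar (382,353).

Lookalikes are the yellow boxes at (286,181), (340,183) and (344,215), the purple box (208,202), the red-topped canister (133,202) and the red vial caps (165,285). I choose the red-lidded white box.

```bash
cat > h.py <<'E'
import cv2,numpy as np
from station import ctrl
from scipy.spatial.transform import Rotation as R
def cam(n,o=None):
    c=ctrl.camera_info(n)
    if n=="wrist":
        T=np.eye(4);T[:3,:3]=R.from_rotvec(o["tool_rot"]).as_matrix();T[:3,3]=o["tool_pos"]
        T=T@c["T_tool_cam"]
    else:
        M=np.eye(4);M[:3,:3]=R.from_rotvec(c["rvec"]).as_matrix();M[:3,3]=c["tvec"];T=np.linalg.inv(M)
    return c["camera_matrix"],c["k1"],T
def rays(uv,C):
    K,k,T=C
    u=cv2.undistortPoints(np.float64(uv).reshape(-1,1,2),K,np.array([k,0,0,0,0.]))[:,0]
    return np.c_[u,np.ones(len(u))]@T[:3,:3].T,T[:3,3]
def onplane(uv,C,z):
    r,o=rays(uv,C);return o+r*((z-o[2])/r[:,2])[:,None]
def bydepth(uv,d,C):
    r,o=rays(uv,C);uv=np.int32(uv);return o+r*d[uv[:,1],uv[:,0]][:,None]
def red(im):
    h=cv2.cvtColor(im,cv2.COLOR_RGB2HSV)
    return (((h[...,0]<6)|(h[...,0]>172))&(h[...,1]>170)&(h[...,2]>90)).astype(np.uint8)
def dark(im): return (im.max(2)<55).astype(np.uint8)
def blob(m,seed,r=12):
    n,l=cv2.connectedComponents(m)
    y,x=np.mgrid[:480,:640];k=(np.hypot(x-seed[0],y-seed[1])<r)&(l>0)
    i=np.bincount(l[k]).argmax();return (l==i).astype(np.uint8)
def px(m): y,x=np.nonzero(m);return np.c_[x,y].astype(float)
def rect(P): (c,s,a)=cv2.minAreaRect(np.float32(P[:,:2]*1000));return np.round(c,1),np.round(s,1),round(a,1)
E
python3 - <<'E'
from h import *
S=dict(scene=dict(wide=(243,180),slim=(246,239),sq=(235,203),box=(306,189),twide=(268,293),tob=(339,269),tsq=(314,327),tsm=(407,297)),
 side=dict(wide=(290,154),slim=(221,209),sq=(251,172),box=(348,187),twide=(204,274),tob=(303,279),tsq=(209,323),tsm=(344,338)))
H=dict(wide=.085,slim=.085,sq=.095,box=.055)
for n in S:
    f=np.load(n+"0.npz");im,d=f["im"],f["d"];C=cam(n)
    for k,s in S[n].items():
        t=k[0]=='t'
        p=px(blob((dark if t else red)(im),s))
        if t: P=onplane(p,C,.004)
        else:
            D=bydepth(p,d,C);z=D[:,2];q=z>H[k]-.005
            P=onplane(p[q],C,H[k]); print(n,k,"ztop",np.percentile(z,95).round(4),end=" ")
        print(n,k,len(P),rect(P),"med",(np.median(P[:,:2],0)*1000).round(1))
    for k,s in dict(scene=dict(flask=(310,238),mortar=(382,360)),side=dict(flask=(310,238),mortar=(228,390)))[n].items():
        print(n,k,bydepth(np.float64([s]),d,C).round(3))
# neighbours: points above bench near the box
f=np.load("scene0.npz");C=cam("scene");im=f["im"];h=cv2.cvtColor(im,cv2.COLOR_RGB2HSV)
y=((abs(h[...,0].astype(int)-26)<6)&(h[...,1]>180)).astype(np.uint8)
for s in ((286,176),(340,177),(343,207),(208,197)):
    m=y if s[0]!=208 else ((abs(h[...,0].astype(int)-138)<12)&(h[...,1]>80)).astype(np.uint8)
    p=px(blob(m,s));D=bydepth(p,f["d"],C);q=D[:,2]>np.percentile(D[:,2],95)-.006
    print("nb",s,np.percentile(D[:,2],95).round(3),rect(D[q]))
cv2.imwrite("pics/crop1.png",cv2.resize(im[150:340,190:430,::-1],None,fx=3,fy=3,interpolation=cv2.INTER_CUBIC))
E
```

```text
scene wide ztop 0.0862 scene wide 111 (array([ 526.1, -400.4]), array([57.9, 50.9]), 70.2) med [ 526.7 -401.2]
scene slim ztop 0.0863 scene slim 89 (array([643.6, -67.3]), array([37.7, 32.3]), 59.0) med [643.4 -67.3]
scene sq ztop 0.0962 scene sq 62 (array([ 605.8, -250.6]), array([42.6, 28.8]), 69.7) med [ 605.6 -250.9]
scene box ztop 0.0566 scene box 215 (array([ 371.7, -260.4]), array([105.3,  44.8]), 72.2) med [ 371.5 -259.7]
scene twide 9 (array([633.1, 105.9]), array([28.1,  3.2]), 22.0) med [635.3 107.8]
scene tob 18 (array([479.3,  94.4]), array([ 2.2, 77.7]), 1.7) med [479.2  97.1]
scene tsq 3 (array([601.2, 205.3]), array([0. , 4.6]), 59.6) med [601.2 205.3]
scene tsm 8 (array([386.8, 257.7]), array([ 3.1, 22.1]), 3.8) med [386.4 258.5]
scene flask [[ 0.461 -0.057  0.025]]
scene mortar [[0.545 0.416 0.031]]
side wide ztop 0.0846 side wide 134 (array([ 523.9, -395. ]), array([49.8, 57. ]), 3.4) med [ 523.1 -395.5]
side slim ztop 0.0848 side slim 101 (array([640.8, -64.3]), array([36.3, 33. ]), 76.5) med [641.1 -65.6]
side sq ztop 0.0941 side sq 73 (array([ 602.4, -247.1]), a
[... 153 characters left out ...]

side twide 511 (array([652.1,  77.9]), array([66. , 70.2]), 73.5) med [651.4  78.6]
side tob 974 (array([453.6,  80.7]), array([105.2,  65.3]), 88.8) med [453.3  83.7]
side tsq 698 (array([609.8, 233.7]), array([58.9, 62.5]), 71.4) med [609.6 234.3]
side tsm 409 (array([366.5, 260.9]), array([45.7, 49.9]), 54.6) med [366.8 261.1]
side flask [[ 0.447 -0.057  0.019]]
side mortar [[0.53  0.448 0.048]]
nb (286, 176) 0.056 (array([ 369.2, -411.5]), array([55.6, 97.2]), 63.7)
nb (340, 177) 0.056 (array([585. , 289.3]), array([1486.3,   62. ]), 58.7)
nb (343, 207) 0.056 (array([608.7, 398.6]), array([1273.4,   59.9]), 60.9)
nb (208, 197) 0.056 (array([815.4, 240. ]), array([1420.4,  103.6]), 75.4)
```

View pics/crop1.png

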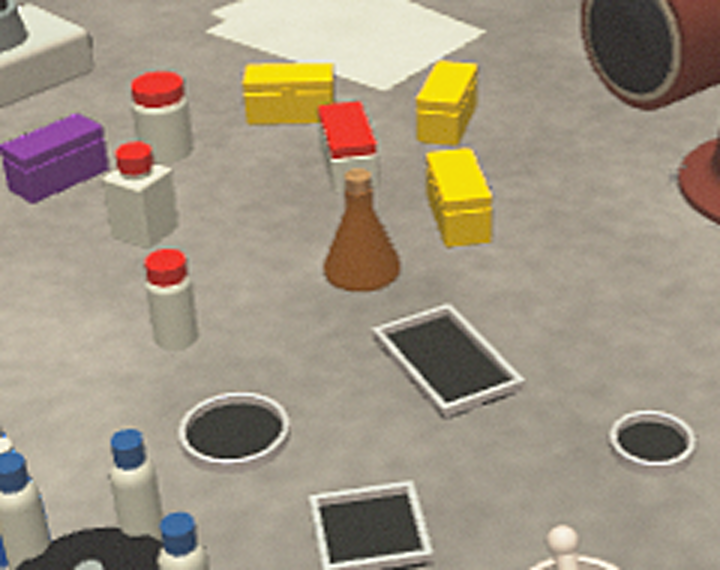

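The crop confirms the red-lidded white box at crop (348,130), which is scene (306,193). The next step is to refine the trays and check for obstacles.

Run:
```python
from h import *
import h
for n,S in dict(scene=dict(twide=(268,293),tob=(339,269),tsq=(314,327),tsm=(407,297)),side=dict(twide=(204,274),tob=(303,279),tsq=(209,323),tsm=(344,338))).items():
    f=np.load(n+"0.npz");im,d=f["im"],f["d"];C=cam(n)
    for k,s in S.items():
        p=px(blob((im.max(2)<85).astype(np.uint8),s));P=onplane(p,C,.004);print(n,k,len(p),rect(P))
    v,u=np.mgrid[0:480:3,0:640:3];uv=np.c_[u.ravel(),v.ravel()];D=bydepth(uv,d,C)
    ok=(d[uv[:,1],uv[:,0]]>0)&(D[:,2]>.035)&(D[:,2]<.5)&(D[:,0]>.15)&(D[:,0]<1)&(abs(D[:,1])<.6)
    D=D[ok];g=np.full((22,30),0)
    for x,y,z in D:
        i,j=int((x-.15)/.04),int((y+.6)/.04)
        g[min(i,21),min(j,29)]=max(g[min(i,21),min(j,29)],int(z*100))
    print(n,"cols y=-.6..+.6 step .04")
    for i,r in enumerate(g): print(f"{.15+.04*i:.2f}"," ".join(f"{a:2d}" if a else " ." for a in r))
```

```text
scene twide 431 (array([650.4,  77.3]), array([70.1, 67.8]), 30.7)
scene tob 585 (array([450.1,  80.4]), array([109.2,  60.5]), 89.0)
scene tsq 561 (array([606.3, 234.2]), array([59.9, 67.2]), 71.4)
scene tsm 214 (array([364.5, 261.1]), array([40.6, 51.9]), 59.4)
scene cols y=-.6..+.6 step .04
0.15 45 34  . 49 49  .  5  5  .  .  .  .  .  .  .  . 49 27  .  .  .  .  .  .  .  .  .  .  .  .
0.19 49 49 49 49  .  .  5  5  5  .  .  .  .  . 49 49 49 28  .  .  .  .  .  .  .  .  .  .  .  .
0.23 49  .  .  .  .  .  .  5  5  .  .  .  .  . 28 49 36 27  .  .  .  .  .  .  .  .  .  .  .  .
0.27  .  .  .  .  .  .  .  .  5  .  .  5  5  .  .  .  .  .  .  .  .  .  .  .  .  .  .  .  .  .
0.31  .  .  .  .  5  5  .  5  5  .  5  5  5  5  .  .  .  .  .  .  .  .  .  .  .  .  .  .  .  .
0.35  .  .  .  5  5  5  .  5  5  5  .  .  5  5  .  .  .  .  .  .  .  .  .  .  .  .  .  .  .  .
0.39  .  .  .  5  5  .  .  .  5  5  .  .  .  4  .  .  .  .  .  .  .  .  .  .  .  .  .  .  .  .
0.43  .  .  .  .  .  .  .  .  .  .  .  . 10 10  .  .  .  .  .  .  .  .  .  .  .  .  .  .  .  .
0.47  .  .  .  .  8  8  .  .  .  .  .  .  3  
[... 2961 characters left out ...]
 .  .  .  .  .  .  .  .  .  .  .  .
0.75  .  .  .  .  .  .  .  .  .  .  .  .  .  .  .  .  .  .  .  .  .  . 23 23 22 23  .  .  .  .
0.79  7  7  7  .  . 13 13 13 14 13  .  .  .  5  5  5  5  8  5  .  .  . 23 23 23 23  .  .  .  .
0.83  7  7  7  .  . 13 14 15 15 13  .  .  .  5  9  9  9  9  5  .  .  . 23 20 18 23  .  .  .  .
0.87  7  .  .  .  .  . 15 15 15 13  .  .  .  8  9  9  8  9  5  .  .  . 18 23 22  .  .  .  .  .
0.91  7  .  .  .  . 13 13 13 13 13  .  .  .  .  .  .  .  .  .  .  .  .  .  .  .  .  .  .  .  .
0.95  .  .  .  .  .  .  .  .  .  .  .  .  .  .  .  .  .  .  .  .  .  .  .  .  .  .  .  .  .  .
0.99  .  .  .  .  .  .  .  .  .  .  .  .  .  .  .  .  .  .  .  .  .  .  .  .  .  .  .  .  .  .
```

>>> jog_arm --pt "0 0 0 0 0 0.168 1" --pt "0 0 0 0 0 0.168 1" --pt "1 -0.55 0 0 0 0 1" --pt "1 -0.55 0 0 0 0 1" --pt "1 -0.55 0 0 0 0 1" --pt "1 -0.55 0 0 0 0 1" --pt "1 -0.55 0 0 0 0 1" --pt "1 -0.55 0 0 0 0 1" --grip_force 40

```text
t: 0.9
tool_pos: [0.2836, -0.5365, 0.2306]
tool_rot: [-3.141, 0.0, 0.001]
contact_force: [0.6, -0.3, -0.0]
opening: 0.0852
grip_force: 0.0
```

>>> jog_arm --pt "1 -0.55 0 0 0 0 1" --pt "1 -0.55 0 0 0 0 1" --pt "1 -0.55 0 0 0 0 1" --pt "1 -0.55 0 0 0 0 1" --pt "1 -0.55 0 0 0 0 1" --pt "1 -0.55 0 0 0 0 1" --pt "1 -0.55 0 0 0 0 1" --pt "1 -0.55 0 0 0 0 1"

```text
t: 1.7
tool_pos: [0.4436, -0.4486, 0.2306]
tool_rot: [-3.141, 0.0, 0.001]
contact_force: [0.4, -0.8, -0.3]
opening: 0.0852
grip_force: 0.0
```

Run:
```python
from h import *
o=ctrl.get_obs();print(o["t"],o["tool_pos"],o["tool_rot"])
im,d=ctrl.get_image("wrist");cv2.imwrite("pics/w1.png",im[:,:,::-1]);np.savez("w1.npz",im=im,d=d,p=o["tool_pos"],r=o["tool_rot"])
C=cam("wrist",o)
m=red(im);n,l,s,c=cv2.connectedComponentsWithStats(m)
for i in range(1,n):
    if s[i,4]>150:
        p=px(l==i);D=bydepth(p,d,C);z=np.percentile(D[:,2],95);q=D[:,2]>z-.006;print(c[i].round(),s[i,4],z.round(4),rect(D[q]))
for n in ("scene","side"):
    T=cam(n)[2][:3,3];print(n,T)
    for k,(c) in dict(twide=(.651,.078),tob=(.452,.08),tsq=(.609,.233),tsm=(.3655,.261)).items():
        v=T[:2]-np.array(c);print(k,"shift",(v/T[2]*.004*1000).round(1))
```

```text
1.7 [ 0.44356121 -0.44858604  0.2305778 ] [-3.14068724e+00  1.22787302e-04  1.11615408e-03]
[62. 17.] 1749 0.0968 (array([ 569.7, -349.1]), array([227.3,  28.9]), 69.0)
[136. 287.] 4154 0.0566 (array([ 415.3, -346.6]), array([ 87.3, 274.3]), 26.4)
scene [0.94478171 0.94023196 0.75495255]
twide shift [1.6 4.6]
tob shift [2.6 4.6]
tsq shift [1.8 3.7]
tsm shift [3.1 3.6]
side [0.36524639 1.08851269 0.66441945]
twide shift [-1.7  6.1]
tob shift [-0.5  6.1]
tsq shift [-1.5  5.2]
tsm shift [-0.  5.]
```

View pics/w1.png

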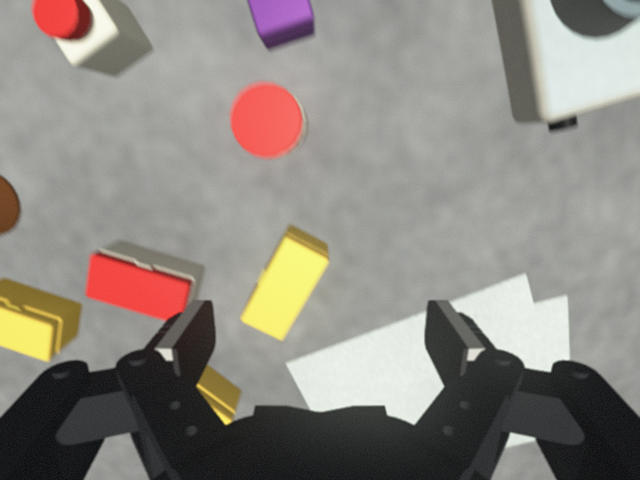

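The wrist view has image up as +x and left as +y. It shows the wide jar lid at (268,120), the slide box at (140,285) clear of the yellow boxes, the bottle at (62,17) and the purple box at (282,20).

```bash
cat >> h.py <<'E'
def red2(im):
    a=im.astype(int);return ((a[...,0]>120)&(a[...,0]-a[...,1:].max(2)>70)&(abs(a[...,1]-a[...,2])<40)).astype(np.uint8)
E
python3 - <<'E'
from h import *
f=np.load("w1.npz");im,d=f["im"],f["d"];C=cam("wrist",dict(tool_pos=f["p"],tool_rot=f["r"]))
print(im[120,268])
m=cv2.morphologyEx(red2(im),cv2.MORPH_OPEN,np.ones((5,5)))
n,l,s,c=cv2.connectedComponentsWithStats(m)
for i in range(1,n):
    if s[i,4]>150:
        p=px(l==i);z=np.median(bydepth(p,d,C)[:,2]);h=min((.055,.085,.095),key=lambda h:abs(h-z));print(c[i].round(),s[i,4],z.round(4),h,rect(onplane(p,C,h)))
E
```

```text
[246 100  92]
[56. 17.] 1551 0.0955 0.095 (array([ 601.4, -258.8]), array([36.7, 25.1]), 86.2)
[266. 120.] 4293 0.0854 0.085 (array([ 527.7, -408. ]), array([54.8, 55.5]), 89.3)
[135. 287.] 4500 0.0553 0.055 (array([ 373.2, -270.2]), array([100.6,  50.6]), 72.2)
```

>>> jog_arm --pt "0.8 -0.8 0.8 0 0 0 1" --pt "0.8 -0.8 0.8 0 0 0 1" --pt "0.4 -0.75 0.9 0 0 0 1" --pt "0 0 0 0 0 0 1"

```text
t: 2.15
tool_pos: [0.4822, -0.3994, 0.1772]
tool_rot: [-3.136, -0.004, 0.007]
contact_force: [0.8, -0.7, -0.6]
opening: 0.0855
grip_force: 0.0
```

```bash
cat >> h.py <<'E'
def look(name):
    o=ctrl.get_obs();im,d=ctrl.get_image("wrist");cv2.imwrite(f"pics/{name}.png",im[:,:,::-1]);np.savez(name+".npz",im=im,d=d,p=o["tool_pos"],r=o["tool_rot"])
    C=cam("wrist",o);print(round(o["t"],2),o["tool_pos"].round(4),o["tool_rot"].round(4),o["dq"].round(3))
    m=cv2.morphologyEx(red2(im),cv2.MORPH_OPEN,np.ones((5,5)))
    n,l,s,c=cv2.connectedComponentsWithStats(m)
    for i in range(1,n):
        if s[i,4]>200:
            p=px(l==i);z=np.median(bydepth(p,d,C)[:,2]);h=min((.055,.085,.095),key=lambda h:abs(h-z));print("red",c[i].round(),s[i,4],z.round(4),h,rect(onplane(p,C,h)))
    return im,d,C,o
E
python3 - <<'E'
from h import *
look("w2")
E
```

```text
2.15 [ 0.4822 -0.3994  0.1772] [-3.1362 -0.0037  0.0075] [-0.032 -0.016 -0.045 -0.024  0.015 -0.018]
red [84. 50.] 2942 0.0955 0.095 (array([ 604.5, -260.5]), array([36. , 34.9]), 81.3)
red [334. 180.] 5660 0.0855 0.085 (array([ 525.5, -409.8]), array([54.6, 54.4]), 0.2)
red [133. 336.] 1247 0.0553 0.055 (array([ 383.7, -241.2]), array([34. , 48.8]), 72.1)
red [216. 369.] 1073 0.0552 0.055 (array([ 360.3, -308.3]), array([22.5, 52.4]), 71.7)
```

>>> jog_arm --pt "0.7 0.13 0.8 0 0 0 1" --pt "0.7 0.13 0.8 0 0 0 1" --pt "0.7 0.13 0.8 0 0 0 1" --pt "0 0 1 0 0 0 1" --pt "0 0 1 0 0 0 1" --pt "0 0 1 0 0 0 1" --pt "0 0 1 0 0 0 1" --pt "0 0 1 0 0 0 1"

```text
t: 3.0
tool_pos: [0.5249, -0.4122, 0.0341]
tool_rot: [3.14, -0.002, 0.002]
contact_force: [0.6, 0.2, 0.5]
opening: 0.085
grip_force: 0.0
```

>>> jog_arm --pt "0 0 0 0 0 0 -0.2" --pt "0 0 0 0 0 0 -1" --pt "0 0 0 0 0 0 -1" --pt "0 0 0 0 0 0 -1" --pt "0 0 0 0 0 0 -1" --pt "0 0 0 0 0 0 -1" --grip_force 40

```text
t: 3.6
tool_pos: [0.5255, -0.4109, 0.0345]
tool_rot: [3.14, -0.0, 0.002]
contact_force: [-0.6, -0.9, 2.1]
opening: 0.0588
grip_force: 43.5
```

>>> jog_arm --pt "0 0 -0.5 0 0 0 -1" --pt "0 0 -1 0 0 0 -1" --pt "0 0 -1 0 0 0 -1" --pt "0 0 -1 0 0 0 -1" --pt "0 0 -1 0 0 0 -1" --pt "0.2 -0.6 -1 0 0 0 -1" --pt "0.2 -0.8 -0.5 0 0 0 -1" --pt "0.2 -1 0 0 0 0 -1"

```text
t: 4.4
tool_pos: [0.538, -0.362, 0.1556]
tool_rot: [3.139, -0.001, 0.005]
contact_force: [-0.4, 0.0, -1.8]
opening: 0.0588
grip_force: 43.5
```

>>> jog_arm --pt "0.2 -1 0 0 0 0 -1" --pt "0.2 -1 0 0 0 0 -1" --pt "0.2 -1 0 0 0 0 -1" --pt "0.2 -1 0 0 0 0 -1" --pt "0.2 -1 0 0 0 0 -1" --pt "0.2 -1 0 0 0 0 -1" --pt "0.2 -1 0 0 0 0 -1" --pt "0.2 -1 0 0 0 0 -1"

```text
t: 5.2
tool_pos: [0.5688, -0.1999, 0.1524]
tool_rot: [-3.141, -0.001, 0.002]
contact_force: [-0.2, 0.6, -3.0]
opening: 0.0583
grip_force: 43.5
```

>>> jog_arm --pt "0.2 -1 0 0 0 0 -1" --pt "0.2 -1 0 0 0 0 -1" --pt "0.2 -1 0 0 0 0 -1" --pt "0.2 -1 0 0 0 0 -1" --pt "0.2 -1 0 0 0 0 -1" --pt "0.2 -1 0 0 0 0 -1" --pt "0 -0.5 0 0 0 0 -1" --pt "0 0 0 0 0 0 -1"

```text
t: 6.0
tool_pos: [0.5925, -0.0704, 0.1527]
tool_rot: [-3.141, -0.004, 0.002]
contact_force: [0.3, -0.6, -1.6]
opening: 0.0586
grip_force: 43.5
```

Run:
```python
from h import *
look("w3")
```

```text
6.0 [ 0.5925 -0.0704  0.1527] [-3.1414e+00 -3.6000e-03  1.8000e-03] [-0.033  0.002 -0.009 -0.016 -0.005 -0.016]
red [326. 173.] 2914 0.0855 0.085 (array([643.5, -75.3]), array([34.6, 34.9]), 0.2)
red [620. 240.] 2108 0.0953 0.095 (array([ 606.4, -254.3]), array([40.7, 26.4]), 14.9)
red [320. 350.] 19616 0.2036 0.095 (array([531.4, -71.8]), array([104.6, 118.4]), 0.2)
red [499. 467.] 829 0.0554 0.055 (array([ 378.1, -232.9]), array([50.5, 28.7]), 36.9)
```

View pics/w3.png

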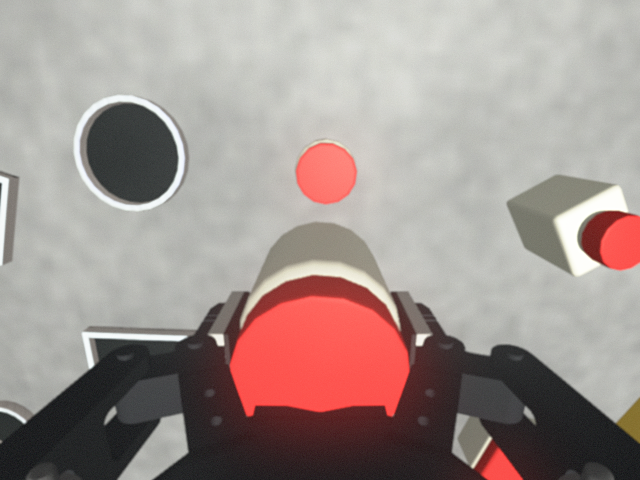

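The wrist view shows the large round tray at (130,152), the slim jar at (326,173), the bottle at (575,225) and part of the oblong tray at (140,345). The held jar is upright at (320,350).

```bash
cat >> h.py <<'E'
def tray(im,C,seed,th=75,mode="d"):
    # dark opening of the tray: rim's inner top edge (z=.012) and floor (z=.004); report both
    m=cv2.morphologyEx((im.max(2)<th).astype(np.uint8),cv2.MORPH_OPEN,np.ones((3,3)))
    p=px(blob(m,seed,20));x0,y0=p.min(0);x1,y1=p.max(0)
    r=rect(onplane(p,C,.004));v=C[2][:2,3]-r[0]/1000;s=v/C[2][2,3]*4
    print("tray",seed,len(p),(x0,y0,x1,y1),r,"corrected",(r[0]+s).round(1))
E
python3 - <<'E'
from h import *
f=np.load("w3.npz");im=f["im"];C=cam("wrist",dict(tool_pos=f["p"],tool_rot=f["r"]))
tray(im,C,(130,152))
g=im.astype(int);m=((g.min(2)>185)&(abs(g[...,0]-g[...,2])<40)).astype(np.uint8)
p=px(blob(m,(88,180),10));print("rim",len(p),p.min(0),p.max(0),rect(onplane(p,C,.012)))
# bottle shoulder z=.07
s=cv2.cvtColor(im,cv2.COLOR_RGB2HSV);print(im[225,600],im[262,575],im[225,545],im[200,600],im[100,500])
E
```

```text
tray (130, 152) 6811 (np.float64(87.0), np.float64(104.0), np.float64(176.0), np.float64(201.0)) (array([651.5,  80.2]), array([76. , 74.3]), 41.4) corrected [651.7  78.1]
rim 84588 [35.  0.] [639. 308.] (array([642.3, -81.7]), array([246.7, 463. ]), 0.7)
[120  38  34] [254 254 250] [116 116 103] [254 254 251] [194 196 190]
```

>>> jog_arm --pt "0.4 -1 0 0 0 0 -1" --pt "0.4 -1 0 0 0 0 -1" --pt "0.4 -1 0 0 0 0 -1" --pt "0.4 -1 0 0 0 0 -1" --pt "0.4 -1 0 0 0 0 -1" --pt "0.4 -1 0 0 0 0 -1" --pt "0.5 -1 0 0 0 0 -1" --pt "0 -0.4 0.5 0 0 0 -1"

```text
t: 6.85
tool_pos: [0.6529, 0.0763, 0.1448]
tool_rot: [3.142, 0.0, 0.006]
contact_force: [0.3, -0.3, -1.2]
opening: 0.0585
grip_force: 43.6
```

>>> jog_arm --pt "0 0 1 0 0 0 -1" --pt "0 0 1 0 0 0 -1" --pt "0 0 1 0 0 0 -1" --pt "0 0 1 0 0 0 -1" --pt "0 0 0.7 0 0 0 -1" --pt "0 0 0.35 0 0 0 -1" --pt "0 0 0 0 0 0 -1"

```text
t: 7.55
tool_pos: [0.65, 0.0753, 0.0408]
tool_rot: [3.141, -0.001, -0.004]
contact_force: [-0.2, 0.7, -1.5]
opening: 0.0584
grip_force: 43.5
```

>>> jog_arm --pt "0 0 0.12 0 0 0 -1" --pt "0 0 0 0 0 0 -0.3" --pt "0 0 0 0 0 0 1" --pt "0 0 0 0 0 0 1" --pt "0 0 0 0 0 0 1" --pt "0 0 -0.5 0 0 0 1" --pt "0 0 -1 0 0 0 1" --pt "0 0 -1 0 0 0 1"

```text
t: 8.35
tool_pos: [0.6509, 0.0758, 0.0909]
tool_rot: [3.142, -0.0, -0.001]
contact_force: [0.7, -0.4, 0.5]
opening: 0.0856
grip_force: 0.0
```

>>> jog_arm --pt "0 0 -1 0 0 0 1" --pt "0 0 -1 0 0 0 1" --pt "-0.6 0 -1 0 0 0 1" --pt "-1 0 -1 0 0 0 1" --pt "-1 0 -0.5 0 0 0 1" --pt "-0.4 0 0 0 0 0 1"

```text
t: 8.95
tool_pos: [0.5914, 0.0759, 0.1832]
tool_rot: [-3.142, -0.0, -0.008]
contact_force: [0.3, 1.0, 0.6]
opening: 0.0854
grip_force: 0.0
```

Run:
```python
from h import *
look("w4")
```

```text
8.95 [0.5914 0.0759 0.1832] [-3.1415e+00 -1.0000e-04 -7.7000e-03] [-0.001 -0.144  0.201 -0.003 -0.036  0.   ]
red [319. 153.] 5900 0.0895 0.085 (array([652.3,  74.9]), array([56.2, 55.9]), 17.2)
red [537. 170.] 2223 0.0854 0.085 (array([642.7, -73.4]), array([35.3, 36.2]), 10.2)
```

View pics/w4.png

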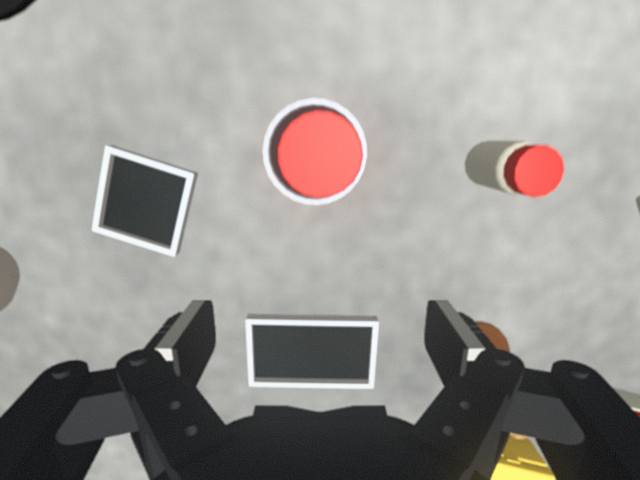

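The wide jar stands in its tray at (320,152), with its lid at z = 0.0895 as expected. The square tray at (145,200) and the oblong tray at (313,352) are both visible.

Run:
```python
from h import *
f=np.load("w4.npz");im=f["im"];C=cam("wrist",dict(tool_pos=f["p"],tool_rot=f["r"]))
tray(im,C,(145,200));tray(im,C,(313,350))
f=np.load("w3.npz");im=f["im"];C=cam("wrist",dict(tool_pos=f["p"],tool_rot=f["r"]))
m=(im.min(2)>225).astype(np.uint8);p=px(blob(m,(570,255),25));P=onplane(p,C,.07);print(len(p),p.min(0),p.max(0),rect(P))
```

```text
tray (145, 200) 4774 (np.float64(104.0), np.float64(158.0), np.float64(183.0), np.float64(243.0)) (array([607.5, 237.8]), array([64.8, 65.3]), 71.6) corrected [608.2 235.8]
tray (313, 350) 5393 (np.float64(255.0), np.float64(327.0), np.float64(370.0), np.float64(377.0)) (array([450.,  83.]), array([117.7,  59.6]), 88.9) corrected [452.6  82.9]
1920 [557. 187.] [627. 274.] (array([ 605.2, -259.2]), array([47.5, 47.3]), 30.0)
```

>>> jog_arm --pt "0.3 1 0 0 0 0 1" --pt "0.3 1 0 0 0 0 1" --pt "0.3 1 0 0 0 0 1" --pt "0.4 1 0 0 0 0 1" --pt "0.4 1 0 0 0 0 1" --pt "0.4 1 0 0 0 0 1" --pt "0.4 1 0.4 0 0 0 1" --pt "0.1 0.5 1 0 0 0 1"

```text
t: 9.8
tool_pos: [0.6453, -0.0767, 0.1532]
tool_rot: [3.14, -0.002, 0.007]
contact_force: [-0.3, -0.1, 0.2]
opening: 0.0856
grip_force: 0.0
```

>>> jog_arm --pt "0 0 1 0 0 0 1" --pt "0 0 1 0 0 0 1" --pt "0 0 1 0 0 0 1" --pt "0 0 1 0 0 0 1" --pt "0 0 1 0 0 0 1" --pt "0 0 0.9 0 0 0 1" --pt "0 0 0 0 0 0 1"

```text
t: 10.5
tool_pos: [0.6404, -0.074, 0.0296]
tool_rot: [-3.14, 0.0, 0.011]
contact_force: [0.3, 0.1, -0.4]
opening: 0.0854
grip_force: 0.0
```

>>> jog_arm --pt "0 0 0 0 0 0 -1" --pt "0 0 0 0 0 0 -1" --pt "0 0 0 0 0 0 -1" --pt "0 0 0 0 0 0 -1" --pt "0 0 0 0 0 0 -1" --pt "0 0 0 0 0 0 -1" --pt "0 0 0 0 0 0 -1" --grip_force 30

```text
t: 11.2
tool_pos: [0.6442, -0.0743, 0.0356]
tool_rot: [3.141, 0.0, 0.004]
contact_force: [-0.8, -0.3, 5.6]
opening: 0.0389
grip_force: 30.5
```

>>> jog_arm --pt "0 0 -0.5 0 0 0 -1" --pt "0 0 -1 0 0 0 -1" --pt "0 0 -1 0 0 0 -1" --pt "0 0 -1 0 0 0 -1" --pt "0 0 -1 0 0 0 -1" --pt "-0.5 -0.5 -1 0 0 0 -1" --pt "-0.8 -0.8 -0.5 0 0 0 -1" --pt "-1 -1 0 0 0 0 -1"

```text
t: 12.0
tool_pos: [0.5979, -0.0284, 0.1565]
tool_rot: [3.141, -0.002, 0.006]
contact_force: [0.7, -0.4, 0.1]
opening: 0.0392
grip_force: 30.5
```

>>> jog_arm --pt "-1 -1 0 0 0 0 -1" --pt "-1 -1 0 0 0 0 -1" --pt "-1 -1 0 0 0 0 -1" --pt "-1 -1 0 0 0 0 -1" --pt "-1 -1 0 0 0 0 -1" --pt "-1 -1 0 0 0 0 -1" --pt "-1 -1 0 0 0 0 -1" --pt "-1 -1 0 0 0 0 -1"

```text
t: 12.8
tool_pos: [0.4357, 0.1324, 0.1538]
tool_rot: [3.142, -0.001, -0.001]
contact_force: [1.5, 0.1, -1.3]
opening: 0.0392
grip_force: 30.5
```

>>> jog_arm --pt "-1 -1 0 0 0 0 -1" --pt "-1 -1 0 0 0 0 -1" --pt "-0.5 -0.5 0 0 0 0 -1" --pt "0 0 0 0 0 0 -1"

```text
t: 13.2
tool_pos: [0.3861, 0.1825, 0.1538]
tool_rot: [3.141, 0.004, 0.0]
contact_force: [0.6, -0.1, -1.3]
opening: 0.0391
grip_force: 30.5
```

Run:
```python
from h import *
look("w5")
```

```text
13.2 [0.3861 0.1825 0.1538] [3.1415e+00 3.7000e-03 1.0000e-04] [-0.035  0.023 -0.024 -0.019 -0.016 -0.02 ]
red [321. 363.] 9645 0.2036 0.095 (array([315.7, 180.1]), array([79.8, 76.1]), 0.2)
```

View pics/w5.png

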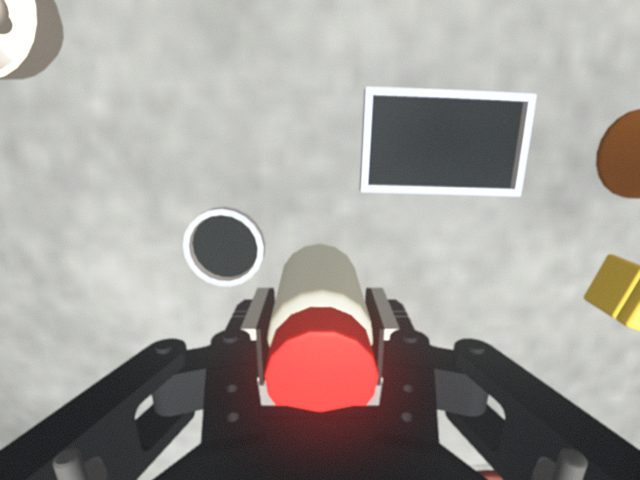

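The wrist view shows the small tray at (224,247) and the oblong tray at (447,141). The held jar is upright.

Run:
```python
from h import *
f=np.load("w5.npz");im=f["im"];C=cam("wrist",dict(tool_pos=f["p"],tool_rot=f["r"]))
tray(im,C,(224,247));tray(im,C,(447,141))
```

```text
Traceback (most recent call last):
  File "h.py", line 44, in tray
    p=px(blob(m,seed,20));x0,y0=p.min(0);x1,y1=p.max(0)
         ~~~~^^^^^^^^^^^
  File "h.py", line 27, in blob
    i=np.bincount(l[k]).argmax();return (l==i).astype(np.uint8)
ValueError: attempt to get argmax of an empty sequence
```

Run:
```python
from h import *
f=np.load("w5.npz");im=f["im"];C=cam("wrist",dict(tool_pos=f["p"],tool_rot=f["r"]))
print(im[247,224],im[141,447])
tray(im,C,(224,247),100);tray(im,C,(447,141),100)
```

```text
[76 79 76] [64 66 68]
tray (224, 247) 2939 (np.float64(193.0), np.float64(217.0), np.float64(255.0), np.float64(275.0)) (array([367.1, 263.1]), array([52.1, 53.5]), 0.0) corrected [368.3 262. ]
tray (447, 141) 12534 (np.float64(369.0), np.float64(97.0), np.float64(522.0), np.float64(186.0)) (array([454. ,  81.6]), array([117.9,  67.1]), 88.9) corrected [454.1  82.9]
```

>>> jog_arm --pt "-0.3 -1 0 0 0 0 -1" --pt "-0.3 -1 0 0 0 0 -1" --pt "-0.3 -1 0 0 0 0 -1" --pt "0 -1 0.5 0 0 0 -1" --pt "0 0 1 0 0 0 -1" --pt "0 0 1 0 0 0 -1" --pt "0 0 1 0 0 0 -1" --pt "0 0 1 0 0 0 -1"

```text
t: 14.05
tool_pos: [0.3702, 0.2611, 0.0632]
tool_rot: [3.141, -0.002, 0.001]
contact_force: [0.8, 0.1, -0.5]
opening: 0.0389
grip_force: 30.6
```

>>> jog_arm --pt "0 0 0.8 0 0 0 -1" --pt "0 0 0.3 0 0 0 -1" --pt "0 0 0.15 0 0 0 -1" --pt "0 0 0 0 0 0 -1"

```text
t: 14.45
tool_pos: [0.3703, 0.2616, 0.0398]
tool_rot: [-3.142, 0.001, -0.002]
contact_force: [0.1, -0.3, 0.0]
opening: 0.0392
grip_force: 30.6
```

>>> jog_arm --pt "0 0 0 0 0 0 -0.3" --pt "0 0 0 0 0 0 0.5" --pt "0 0 0 0 0 0 1" --pt "0 0 0 0 0 0 1" --pt "0 0 0 0 0 0 1" --pt "0 0 -0.5 0 0 0 1" --pt "0 0 -1 0 0 0 1" --pt "0 0 -1 0 0 0 1"

```text
t: 15.25
tool_pos: [0.3688, 0.2617, 0.0898]
tool_rot: [3.141, 0.0, -0.001]
contact_force: [0.8, 0.5, 0.0]
opening: 0.085
grip_force: 0.0
```

>>> jog_arm --pt "0 0 -1 0 0 0 1" --pt "0 0 -1 0 0 0 1" --pt "-0.5 0 -1 0 0 0 1" --pt "-1 0 -1 0 0 0 1" --pt "-1 0 -0.5 0 0 0 1" --pt "0 0 0 0 0 0 1"

```text
t: 15.85
tool_pos: [0.3188, 0.2626, 0.1816]
tool_rot: [-3.139, -0.002, -0.006]
contact_force: [0.4, 0.4, 0.5]
opening: 0.0855
grip_force: 0.0
```

Run:
```python
from h import *
look("w6")
```

```text
15.85 [0.3188 0.2626 0.1816] [-3.139e+00 -2.300e-03 -6.500e-03] [-0.021  0.054  0.004 -0.012 -0.05  -0.015]
red [320. 170.] 2344 0.0895 0.085 (array([369.2, 261.4]), array([34.6, 35.8]), 0.1)
```

>>> jog_arm --pt "0.45 1 0 0 0 0 1" --pt "0.45 1 0 0 0 0 1" --pt "0.45 1 0 0 0 0 1" --pt "0.45 1 0 0 0 0 1" --pt "0.45 1 0 0 0 0 1" --pt "0.45 1 0 0 0 0 1" --pt "0.45 1 0 0 0 0 1" --pt "0.45 1 0 0 0 0 1"

```text
t: 16.7
tool_pos: [0.3915, 0.1005, 0.1782]
tool_rot: [3.141, -0.001, -0.002]
contact_force: [0.2, -0.3, 0.1]
opening: 0.0856
grip_force: 0.0
```

>>> jog_arm --pt "0.45 1 0 0 0 0 1" --pt "0.45 1 0 0 0 0 1" --pt "0.45 1 0 0 0 0 1" --pt "0.45 1 0 0 0 0 1" --pt "0.45 1 0 0 0 0 1" --pt "0.45 1 0 0 0 0 1" --pt "0.45 1 0 0 0 0 1" --pt "0.45 1 0 0 0 0 1"

```text
t: 17.5
tool_pos: [0.4633, -0.0596, 0.178]
tool_rot: [-3.141, 0.001, 0.002]
contact_force: [-0.0, -0.3, 0.1]
opening: 0.0852
grip_force: 0.0
```

>>> jog_arm --pt "0.45 1 0 0 0 0 1" --pt "0.45 1 0 0 0 0 1" --pt "0.45 1 0 0 0 0 1" --pt "0.45 1 0 0 0 0 1" --pt "0.45 1 0 0 0 0 1" --pt "0.45 1 0 0 0 0 1" --pt "0.45 1 0 0 0 0 1" --pt "0.45 1 0 0 0 0 1"

```text
t: 18.3
tool_pos: [0.5351, -0.2196, 0.1776]
tool_rot: [-3.141, 0.001, 0.002]
contact_force: [-0.4, 0.9, -0.2]
opening: 0.0854
grip_force: 0.0
```

>>> jog_arm --pt "0 1 0 0 0 0 1" --pt "0 1 0 0 0 0 1" --pt "0 0 0 0 0 0 1"

```text
t: 18.6
tool_pos: [0.5344, -0.2607, 0.1784]
tool_rot: [3.141, -0.004, -0.001]
contact_force: [0.0, 0.7, 0.4]
opening: 0.0854
grip_force: 0.0
```

Run:
```python
from h import *
look("w7")
```

```text
18.6 [ 0.5344 -0.2607  0.1784] [ 3.1413e+00 -4.4000e-03 -1.2000e-03] [ 0.033 -0.025  0.023  0.025  0.016  0.02 ]
red [315. 139.] 2542 0.0956 0.095 (array([ 604.6, -259.1]), array([33.6, 33.2]), 89.8)
red [321. 393.] 2968 0.0552 0.055 (array([ 384.5, -272.4]), array([101.8,  40.9]), 79.6)
```

View pics/w7.png

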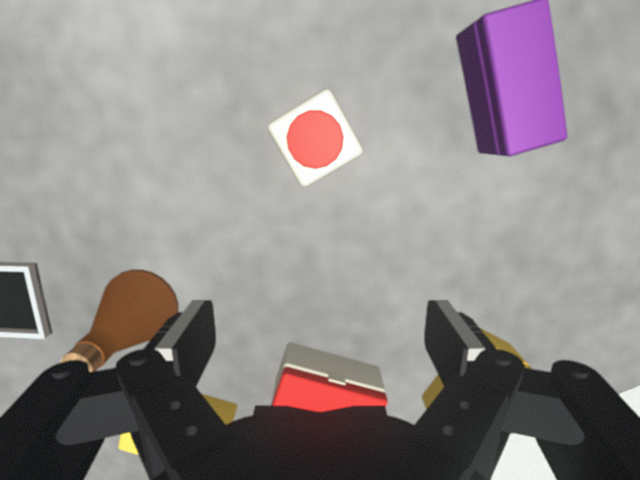

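The bottle shows at (315,139) with its side turned about 31°. The slide box is at (330,380).

>>> jog_arm --pt "1 0 0 0 0 0 1" --pt "1 -0.05 0 0 0 0 1" --pt "1 0 0 0 0 0 1" --pt "0.5 0 0 0 0 0 1" --pt "0 0 0.5 0 0 -0.172 1" --pt "0 0 0.5 0 0 -0.172 1" --pt "0 0 0.5 0 0 -0.172 1" --pt "0 0 0.5 0 0 -0.172 1"

```text
t: 19.45
tool_pos: [0.6046, -0.2567, 0.1385]
tool_rot: [-3.025, -0.847, 0.001]
contact_force: [-0.5, -0.4, 0.5]
opening: 0.0852
grip_force: 0.0
```

>>> jog_arm --pt "0 0 1 0 0 0 1" --pt "0 0 1 0 0 0 1" --pt "0 0 1 0 0 0 1" --pt "0 0 1 0 0 0 1" --pt "0 0 1 0 0 0 1" --pt "0 0 0.2 0 0 0 1" --pt "0 0 0 0 0 0 1"

```text
t: 20.15
tool_pos: [0.6042, -0.2566, 0.0341]
tool_rot: [-3.026, -0.838, 0.002]
contact_force: [-1.0, 0.2, 0.9]
opening: 0.0857
grip_force: 0.0
```

>>> jog_arm --pt "0 0 0 0 0 0 -1" --pt "0 0 0 0 0 0 -1" --pt "0 0 0 0 0 0 -1" --pt "0 0 0 0 0 0 -1" --pt "0 0 0 0 0 0 -1" --pt "0 0 0 0 0 0 -1" --pt "0 0 0 0 0 0 -1" --grip_force 40

```text
t: 20.85
tool_pos: [0.606, -0.2577, 0.0367]
tool_rot: [3.026, 0.838, 0.003]
contact_force: [-0.7, 1.3, 6.1]
opening: 0.0495
grip_force: 43.1
```

>>> jog_arm --pt "0 0 -0.5 0 0 0 -1" --pt "0 0 -1 0 0 0 -1" --pt "0 0 -1 0 0 -0.15 -1" --pt "0 0 -1 0 0 -0.15 -1" --pt "0 0 -1 0 0 -0.15 -1" --pt "0 0 -1 0 0 -0.15 -1" --pt "0 0 -0.8 0 0 -0.15 -1" --pt "0 0 0 0 0 -0.15 -1"

```text
t: 21.65
tool_pos: [0.6062, -0.2579, 0.1644]
tool_rot: [2.542, 1.838, 0.003]
contact_force: [-0.4, -0.7, -1.1]
opening: 0.0494
grip_force: 42.6
```

>>> jog_arm --pt "0.6 -0.2 0 0 0 0 -1" --pt "1 -0.33 0 0 0 0 -1" --pt "1 -0.33 0 0 0 0 -1" --pt "1 -0.33 0 0 0 0 -1" --pt "1 -0.33 0 0 0 0 -1" --pt "1 -0.33 0 0 0 0 -1" --pt "1 -0.33 0 0 0 0 -1" --pt "1 -0.33 0 0 0 0 -1"

```text
t: 22.45
tool_pos: [0.6049, -0.0941, 0.1601]
tool_rot: [-2.549, -1.834, 0.001]
contact_force: [1.2, 0.0, -1.6]
opening: 0.0498
grip_force: 42.5
```

>>> jog_arm --pt "1 -0.33 0 0 0 0 -1" --pt "1 -0.33 0 0 0 0 -1" --pt "1 -0.33 0 0 0 0 -1" --pt "1 -0.33 0 0 0 0 -1" --pt "1 -0.33 0 0 0 0 -1" --pt "1 -0.33 0 0 0 0 -1" --pt "1 -0.33 0 0 0 0 -1" --pt "1 -0.33 0 0 0 0 -1"

```text
t: 23.25
tool_pos: [0.6052, 0.0741, 0.1601]
tool_rot: [-2.549, -1.834, 0.002]
contact_force: [1.0, -0.2, -0.8]
opening: 0.0494
grip_force: 42.5
```

>>> jog_arm --pt "1 -0.33 0 0 0 0 -1" --pt "1 -0.33 0 0 0 0 -1" --pt "1 -0.33 0 0 0 0 -1" --pt "1 -0.33 0 0 0 0 -1" --pt "0 0 0 0 0 0 -1" --pt "0 0 0 0 0 0 -1"

```text
t: 23.85
tool_pos: [0.6058, 0.1569, 0.1603]
tool_rot: [-2.549, -1.836, 0.002]
contact_force: [0.2, -0.1, -1.0]
opening: 0.0496
grip_force: 42.5
```

Run:
```python
from h import *
look("w8")
```

```text
23.85 [0.6058 0.1569 0.1603] [-2.5487e+00 -1.8362e+00  2.0000e-03] [-0.028 -0.001 -0.003 -0.003 -0.001 -0.007]
red [441. 321.] 1334 0.0895 0.085 (array([670. ,  80.2]), array([19.5, 49.3]), 27.1)
red [320. 379.] 6784 0.2189 0.095 (array([579.2,  72.5]), array([59. , 84.8]), 71.6)
```

View pics/w8.png

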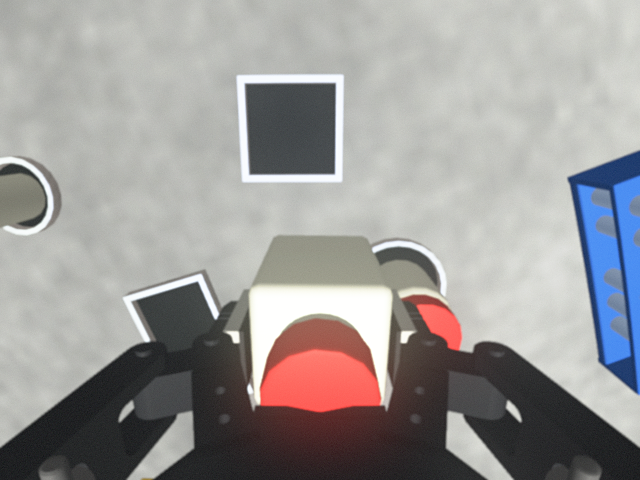

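The square tray is at (291,128) and aligned with the gripper, and the bottle is held upright.

Run:
```python
from h import *
f=np.load("w8.npz");im=f["im"];C=cam("wrist",dict(tool_pos=f["p"],tool_rot=f["r"]))
tray(im,C,(291,128),100)
d=np.array([.608,.236])-f["p"][:2];a=R.from_rotvec(f["r"]).as_matrix();print((d@a[:2,:2])/.02)
```

```text
tray (291, 128) 7685 (np.float64(246.0), np.float64(84.0), np.float64(334.0), np.float64(173.0)) (array([608.8, 235.7]), array([69. , 69.2]), 71.7) corrected [609.1 235.5]
[ 3.78690663 -1.14898013]
```

>>> jog_arm --pt "1 -0.28 0 0 0 0 -1" --pt "1 -0.28 0 0 0 0 -1" --pt "1 -0.28 0 0 0 0 -1" --pt "0.78 -0.28 0.3 0 0 0 -1" --pt "0 0 1 0 0 0 -1" --pt "0 0 1 0 0 0 -1" --pt "0 0 1 0 0 0 -1" --pt "0 0 1 0 0 0 -1"

```text
t: 24.7
tool_pos: [0.6094, 0.234, 0.0735]
tool_rot: [-2.551, -1.833, 0.001]
contact_force: [-0.2, -0.0, -1.4]
opening: 0.0497
grip_force: 42.5
```

>>> jog_arm --pt "0 0 1 0 0 0 -1" --pt "0 0 0.5 0 0 0 -1" --pt "0 0 0.25 0 0 0 -1" --pt "0 0 0 0 0 0 -1"

```text
t: 25.1
tool_pos: [0.6101, 0.2343, 0.0408]
tool_rot: [2.551, 1.834, 0.0]
contact_force: [-0.3, 1.3, -1.1]
opening: 0.0493
grip_force: 42.2
```

>>> jog_arm --pt "0 0 0.1 0 0 0 -1" --pt "0 0 0 0 0 0 -0.1" --pt "0 0 0 0 0 0 1" --pt "0 0 0 0 0 0 1" --pt "0 0 0 0 0 0 1" --pt "0 0 -0.5 0 0 0 1" --pt "0 0 -1 0 0 0 1" --pt "0 0 -1 0 0 0 1"

```text
t: 25.9
tool_pos: [0.6095, 0.2343, 0.0884]
tool_rot: [-2.55, -1.834, 0.001]
contact_force: [-0.1, 0.0, -0.1]
opening: 0.0849
grip_force: 0.0
```

>>> jog_arm --pt "0 0 -1 0 0 0 1" --pt "0 0 -1 0 0 0 1" --pt "-0.5 0 -1 0 0 0 1" --pt "-1 0 -1 0 0 0 1" --pt "-1 0 -0.5 0 0 0 1" --pt "-0.5 0 0 0 0 0 1"

```text
t: 26.5
tool_pos: [0.5918, 0.1767, 0.1811]
tool_rot: [2.549, 1.832, 0.007]
contact_force: [0.8, 0.9, -0.3]
opening: 0.0856
grip_force: 0.0
```

Run:
```python
from h import *
look("w9")
```

```text
26.5 [0.5918 0.1767 0.1811] [2.5492 1.8321 0.0068] [-0.132 -0.102  0.165  0.012 -0.027 -0.134]
red [318. 159.] 2411 0.0996 0.095 (array([610.2, 230.3]), array([33.2, 33.9]), 71.4)
red [  4. 237.] 284 0.0891 0.085 (array([378. , 252.9]), array([27.6,  7.1]), 57.0)
red [417. 344.] 1377 0.0895 0.085 (array([637. ,  75.3]), array([60.5, 23.8]), 85.7)
```

>>> jog_arm --pt "-1 -0.12 0 0 0 0 1" --pt "-1 -0.12 0 0 0 0 1" --pt "-1 -0.12 0 0 0 0 1" --pt "-1 -0.12 0 0 0 0 1" --pt "-1 -0.12 0 0 0 0 1" --pt "-1 -0.12 0 0 0 0 1" --pt "-1 -0.12 0 0 0 0 1" --pt "-1 -0.12 0 0 0 0 1"

```text
t: 27.35
tool_pos: [0.5208, 0.0312, 0.1772]
tool_rot: [-2.55, -1.834, 0.001]
contact_force: [-0.3, -0.3, 0.7]
opening: 0.0855
grip_force: 0.0
```

>>> jog_arm --pt "-1 -0.12 0 0 0 0 1" --pt "-1 -0.12 0 0 0 0 1" --pt "-1 -0.12 0 0 0 0 1" --pt "-1 -0.12 0 0 0 0 1" --pt "-1 -0.12 0 0 0 0 1" --pt "-1 -0.12 0 0 0 0 1" --pt "-1 -0.12 0 0 0 0 1" --pt "-1 -0.12 0 0 0 0 1"

```text
t: 28.15
tool_pos: [0.4517, -0.1142, 0.1772]
tool_rot: [-2.55, -1.834, 0.0]
contact_force: [0.5, 0.9, -0.7]
opening: 0.0854
grip_force: 0.0
```

>>> jog_arm --pt "-1 -0.12 0 0 0 0 1" --pt "-1 -0.12 0 0 0 0 1" --pt "-1 -0.12 0 0 0 0 1" --pt "-1 -0.12 0 0 0 0 1" --pt "-1 -0.12 0 0 0 0 1" --pt "-1 -0.12 0 0 0 0 1" --pt "-1 -0.12 0 0 0 0 1" --pt "-1 -0.12 0 0 0 0 1"

```text
t: 28.95
tool_pos: [0.3827, -0.2597, 0.1773]
tool_rot: [-2.55, -1.834, -0.0]
contact_force: [-0.6, 0.0, 0.1]
opening: 0.0859
grip_force: 0.0
```

>>> jog_arm --pt "-1 -0.12 0 0 0 0 0.65" --pt "-1 -0.12 0 0 0 0 0.65" --pt "-0.7 -0.12 0 0 0 0 0.65" --pt "0 0 0 0 0 0 0.65" --pt "0 0 0 0 0 0 0.65"

```text
t: 29.45
tool_pos: [0.3594, -0.3078, 0.1776]
tool_rot: [-2.55, -1.833, -0.001]
contact_force: [0.2, -0.3, 0.6]
opening: 0.0704
grip_force: 0.0
```

Run:
```python
from h import *
look("w10")
```

```text
29.45 [ 0.3594 -0.3078  0.1776] [-2.5502e+00 -1.8333e+00 -8.0000e-04] [ 0.017 -0.005  0.002 -0.    -0.    -0.001]
red [315. 176.] 8622 0.0554 0.055 (array([ 369.7, -269.6]), array([98.9, 47.1]), 72.2)
```

View pics/w10.png

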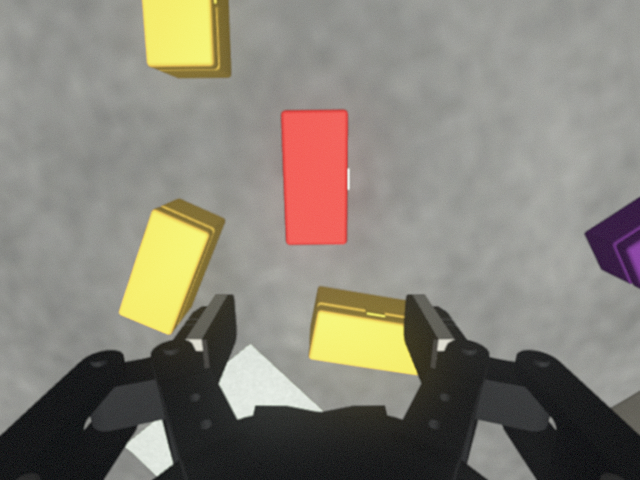

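The slide box at (315,176) is clear on both sides. The nearest neighbours are the yellow boxes at (175,265) and (365,330).

>>> jog_arm --pt "1 -0.06 0.5 0 0 0 0.65" --pt "0.97 -0.05 0.5 0 0 0 0.65" --pt "0 0 1 0 0 0 0.65" --pt "0 0 1 0 0 0 0.65" --pt "0 0 1 0 0 0 0.65" --pt "0 0 1 0 0 0 0.65" --pt "0 0 1 0 0 0 0.65" --pt "0 0 1 0 0 0 0.65"

```text
t: 30.3
tool_pos: [0.3704, -0.2692, 0.0372]
tool_rot: [2.549, 1.836, 0.001]
contact_force: [0.1, 0.3, -0.1]
opening: 0.0705
grip_force: 0.0
```

>>> jog_arm --pt "0 0 0.8 0 0 0 0.65" --pt "0 0 0.2 0 0 0 0.65" --pt "0 0 0 0 0 0 -1" --pt "0 0 0 0 0 0 -1" --pt "0 0 0 0 0 0 -1" --pt "0 0 0 0 0 0 -1" --pt "0 0 0 0 0 0 -1" --pt "0 0 0 0 0 0 -1" --grip_force 40

```text
t: 31.1
tool_pos: [0.3703, -0.2704, 0.0186]
tool_rot: [2.55, 1.834, 0.001]
contact_force: [0.4, 0.6, 2.9]
opening: 0.0474
grip_force: 43.1
```

>>> jog_arm --pt "0 0 -0.5 0 0 0 -1" --pt "0 0 -1 0 0 0 -1" --pt "0 0 -1 0 0 0 -1" --pt "0 0 -1 0 0 -0.128 -1" --pt "0 0 -1 0 0 -0.128 -1" --pt "0 0 -1 0 0 -0.128 -1" --pt "0 0 -1 0 0 0 -1" --pt "0 0 -1 0 0 0 -1"

```text
t: 31.9
tool_pos: [0.3696, -0.2699, 0.169]
tool_rot: [2.246, 2.197, -0.0]
contact_force: [-0.1, -1.2, -1.7]
opening: 0.0476
grip_force: 42.6
```

>>> jog_arm --pt "0.7 0.2 -0.3 0 0 0 -1" --pt "1 0.2 0 0 0 0 -1" --pt "1 0.2 0 0 0 0 -1" --pt "1 0.2 0 0 0 0 -1" --pt "1 0.2 0 0 0 0 -1" --pt "1 0.2 0 0 0 0 -1" --pt "1 0.2 0 0 0 0 -1" --pt "1 0.2 0 0 0 0 -1"

```text
t: 32.7
tool_pos: [0.4048, -0.1149, 0.173]
tool_rot: [-2.244, -2.196, 0.0]
contact_force: [-0.7, 0.2, -0.6]
opening: 0.0477
grip_force: 42.7
```

>>> jog_arm --pt "1 0.2 0 0 0 0 -1" --pt "1 0.2 0 0 0 0 -1" --pt "1 0.2 0 0 0 0 -1" --pt "1 0.2 0 0 0 0 -1" --pt "1 0.2 0 0 0 0 -1" --pt "1 0.2 0 0 0 0 -1" --pt "1 0.2 0 0 0 0 -1" --pt "1 0.2 0 0 0 0 -1"

```text
t: 33.5
tool_pos: [0.4399, 0.0442, 0.173]
tool_rot: [-2.244, -2.196, 0.001]
contact_force: [-0.5, -0.1, -1.0]
opening: 0.0477
grip_force: 42.7
```

>>> jog_arm --pt "1 0.2 0 0 0 0 -1" --pt "1 0.2 0 0 0 0 -1" --pt "0 0 1 0 0 0 -1" --pt "0 0 1 0 0 0 -1" --pt "0 0 1 0 0 0 -1" --pt "0 0 0 0 0 0 -1"

```text
t: 34.1
tool_pos: [0.4462, 0.083, 0.11]
tool_rot: [-2.241, -2.193, 0.009]
contact_force: [-1.3, -0.7, -2.3]
opening: 0.0471
grip_force: 42.7
```

>>> jog_arm --pt "0 0.3 1 0 0 0 -1" --pt "0 0 1 0 0 0 -1" --pt "0 0 1 0 0 0 -1" --pt "0 0 0.8 0 0 0 -1" --pt "0 0 0.4 0 0 0 -1" --pt "0 0 0.25 0 0 0 -1" --pt "0 0 0.1 0 0 0 -1" --pt "0 0 0 0 0 0 -1"

```text
t: 34.9
tool_pos: [0.4562, 0.0822, 0.0235]
tool_rot: [2.245, 2.196, 0.001]
contact_force: [0.1, -1.2, -1.2]
opening: 0.0477
grip_force: 42.7
```

>>> jog_arm --pt "0 0 0.07 0 0 0 -1" --pt "0 0 0 0 0 0 -0.1" --pt "0 0 0 0 0 0 0.5" --pt "0 0 0 0 0 0 1" --pt "0 0 0 0 0 0 1" --pt "0 0 -0.5 0 0 0 1" --pt "0 0 -1 0 0 0 1" --pt "0 0 -1 0 0 0 1"

```text
t: 35.7
tool_pos: [0.4554, 0.0821, 0.0723]
tool_rot: [-2.246, -2.196, 0.001]
contact_force: [0.8, -0.1, 1.1]
opening: 0.0852
grip_force: 0.0
```

>>> jog_arm --pt "0 0 -1 0 0 0 1" --pt "0 0 -1 0 0 0 1" --pt "-1 0 -1 0 0 0 1" --pt "-1 0 -1 0 0 0 1" --pt "-1 0 -1 0 0 0 1" --pt "-1 0 -1 0 0 0 1" --pt "0 0 0 0 0 0 1" --pt "0 0 0 0 0 0 1"

```text
t: 36.5
tool_pos: [0.4541, 0.0021, 0.192]
tool_rot: [2.246, 2.195, 0.002]
contact_force: [0.3, 0.5, -0.7]
opening: 0.085
grip_force: 0.0
```

Run:
```python
from h import *
look("w11")
im,d=ctrl.get_image("side");cv2.imwrite("pics/side2.png",im[:,:,::-1])
```

```text
36.5 [0.4541 0.0021 0.192 ] [2.2464e+00 2.1953e+00 1.7000e-03] [ 0.019  0.02   0.032 -0.    -0.     0.   ]
red [320. 119.] 9108 0.0595 0.055 (array([457. ,  81.9]), array([100.3,  48.8]), 89.0)
red [603. 130.] 4929 0.0895 0.085 (array([654.1,  74.7]), array([54.9, 55.9]), 10.9)
```

View pics/w11.png

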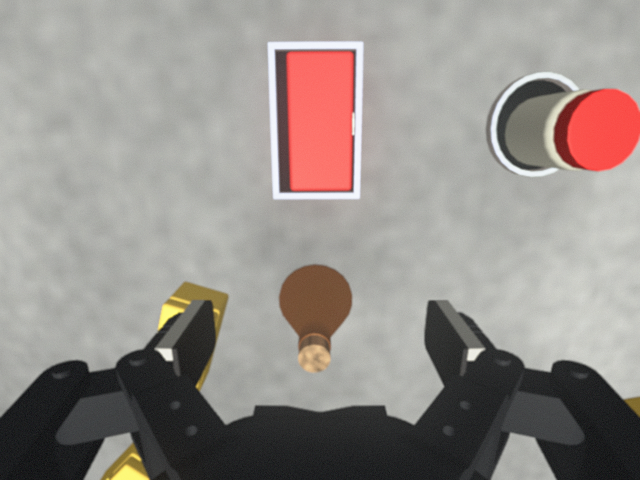

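View pics/side2.png

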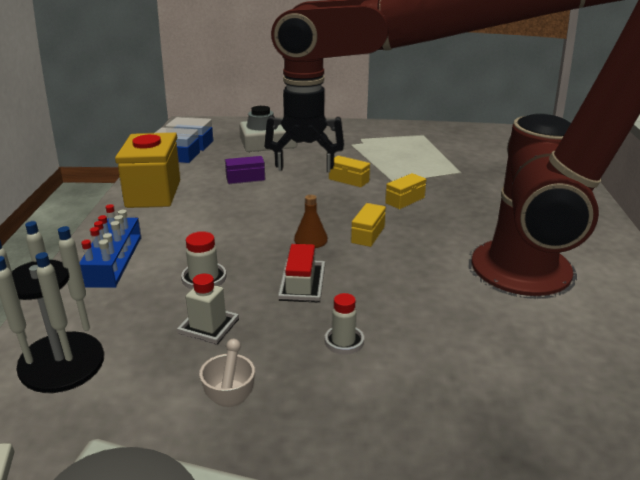

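All four containers stand in their own trays: box (302,270), wide jar (202,258), bottle (206,305) and slim jar (344,320). The box lid is at z = 0.0595, so it is on the tray floor, 3–4 mm off centre. The flask (310,225) and mortar (228,380) have not moved.

```bash
python3 -c "
from station import ctrl
print(ctrl.finish_job())"
```

```text
the job is handed in; nothing more can be done
None
```

All four containers are upright in their own trays, the flask and mortar are where they started, and I handed the job in at about 37 s; no verdict came back.

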